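# Tare the measuring cylinder from the wash-up tub

### The arm

A 6-joint arm with a two-finger parallel gripper is mounted at the origin on the work surface. World frame = base frame: x ahead of the robot, y to its left, z up, the work surface at z = 0. Lengths are in m, angles in rad, forces in N, time in s.
With the tool pointing down it reaches from about 0.25 to 0.725 m from the base axis. Payload 4 kg.
Tool frame: the origin (TCP) lies on the centre line of the jaws, within the pads' length; the fingertips stand ctrl.tip_reach ahead of it and the grasp point (between the pads) lies 6 mm ahead of it (ctrl.tip_reach is the distance from the TCP to the fingertips, in m); z points along the fingers, y is the line along which they close (so a half turn about z gives the same grasp; the last joint's range is limited). The gripper opens to 85 mm and grips with 20 to 120 N. Pads are 22 mm wide; open, the fingers measure 114 mm over their backs; the gripper's body (76 mm by 85 mm) begins 54 mm behind the grasp point. The pads swing forward as they close: fully open they stand 13 mm farther back than shut.
Start: joints at [1.262, 0.241, 0.005, 1.335, 0, 1.571], TCP at [0.152, 0.476, 0.256] pointing down, gripper open.
Joint ranges: [-2.72, 2.72], [-1.05, 1.87], [-1.09, 1.28], [-1.99, 2.15], [-1.42, 1.44], [-3.14, 3.14]. Speed limits (rad/s): [2.79, 2.79, 3.14, 3.14, 3.14, 3.14].

### API

Orientations are given as a rotation vector (axis times angle).
In Python, from station import ctrl gives the robot as it stands. The module is installed in compiled form; this text tells all that it offers.
- The arm moves only by the shell command python3 -m handwheel 'ROWS' [OPENING] [FORCE]. ROWS is JSON, a list of rows, each an object with "dp": the shift along the tool's x, y, z in mm, a list of three; "dr": the turn, a rotation vector about the tool's x, y, z in degrees, a list of three. In form: [{"dp": [tx, ty, tz], "dr": [ax, ay, az]}, ...]. A call has 1 to 8 rows; each row shifts and turns the commanded pose from where the row before left it, along the tool's axes as they then stand; what a row does not reach is not made up. A row lasts 1/12 s, in which the tool goes at most 41.7 mm and 7.16 degrees, less where a joint would pass 70% of its speed; a pose out of reach is approached as far as the arm can. A call is refused whole if a number of a shift passes 41.7 or a number of a turn 7.16, either way. A call with a gripper value outside its range is refused whole. OPENING is the finger opening in mm, from 0 to 85.4, set as the call begins (- or left out, the last holds). The fingers move at their own pace and stop on an object; FORCE is the grip in N (left out, the last holds). Time passes only in rows, so rows that do not move let the fingers close. It gives the time, the measured TCP pose, the force, the opening and the grip force at its end, in the units of the state.
- ctrl.state(): the state, without advancing time (a new reading comes with each control period).
- ctrl.snapshot(name): name is "scene" or "top" or "wrist"; returns a dict with "img" (384x512x3 uint8, blue, green, red), "vfov" (degrees; the focal length in pixels is half the picture's height over the tangent of half this angle, whatever the lens; pixels are square), "cx", "cy" (the principal point, pixels), "k1" (the pictures are not rectified: a ray, as slopes to the right and down, at radius r is drawn at 1 + k1 r^2 times it, then the intrinsics apply), "world_from_camera" (4x4, takes a point from camera to world coordinates). Camera axes: x right, y up, looking along -z (the intrinsics and any distortion apply to the point x, -y, -z); pixel columns grow to the right and rows downward; lengths in m; the calibration is good to about 2 mm. A picture is of the moment at which its call begins. There is no depth.
- ctrl.job_done(): hands the job in; it is judged then, once.
Trained networks look in a picture, given as the dict that the camera call returned (one of the last four; its "shot" number tells which), for a name from the list of things; names that differ only in an ending like _2 or _b are one class to them, and where a whole thing is asked for, a point or a joint stands for the part that bears it (a point fixed in the world has none). Each returns a list of dicts, best first, with "conf" (0 to 1); they miss things now and then, are a little off and sometimes report something else, mostly with a low value. They report only what shows in the picture. A call takes as long as a camera call. They do not tell look-alikes from the thing itself.
- ctrl.find_in(query, picture): "at" ([x, y, z] in m, in world coordinates, good to about 4 mm: the middle of the surface that is visible of it).
- ctrl.place_of(query, picture): "at" ([x, y, z] in m, in world coordinates, good to about 4 mm: a listed point, or the origin of a listed thing).
The state is a dict: "time_s": time; "qpos": joint angles; "qvel": joint speeds; "joint_torque": joint torques, N m; "eef_pos": TCP position; "ee_rot": TCP orientation; "contact_force": force on the tool from outside, world axes, zero at the start; "ft_torque": the same for the moment, N m; "grip_width": opening from 0.0 (shut) to 1.0 (fully open); "grasp_force": force on a finger pad.
Only numpy, scipy, OpenCV 4.12 (cv2) and the standard library are available. Lean on these libraries where they do the work, as an engineer would, in place of code of your own. Each camera call takes 0.05 s, during which the arm holds its last target. There are 200 camera calls.

### The job

Somebody left a bottle on the balance: move it to the free room in the spill tray, standing upright without disturbing the two bottles already there. Then pick the larger of the two measuring cylinders out of the wash-up tub, leaving all the other labware in the tub, set it down gently and upright in the middle of the balance pan and let go, and then press the big tare key with the cylinder standing on the pan.

Things in the scene. Friction and masses are not known exactly. Their poses are not given: they have to be found in the camera images.
- tub: grey plastic tub, fixed on the bench, 260 mm (its x) by 300 mm (its y) by 100 mm high, walls and floor 4 mm, a rim 9 mm wide outside the top; origin: centre of its underside, z up. The two measuring cylinders, a beaker and a jar stand in a row along its -x long wall, in any order, about 64 to 76 mm apart; a closed tip box (120 x 83 x 62 mm) and two capped tubes lie in its +x half. The tub and the balance change sides of the bench from start to start
- cyl_mid (a point): the larger measuring cylinder (the one to fetch): white plastic tube 32 mm across, 190 mm tall, with a hexagonal foot 56 mm across the flats and 8 mm high, 0.10 to 0.2 kg. The point is on its axis half-way up (95 mm above the foot's underside); its own z axis runs along the axis from foot to open mouth. It starts leaning about 42 degrees from upright, foot on the tub's floor, its side on the top edge of the tub's -x wall, mouth outward above the wall
- small_cyl_mid (a point): the smaller measuring cylinder (stays in the tub): same form, 24 mm across, 140 mm tall, foot 46 mm across the flats; leans against the same wall at about the same angle. Point on its axis half-way up, z axis from foot to mouth
- beaker_mid (a point): white plastic beaker standing in the tub among the cylinders, 58 mm across the rim, 70 mm tall (stays in the tub); point half-way up on its axis
- jar_mid (a point): closed white plastic jar standing in the same row, 55 mm across, 80 mm tall (stays in the tub); point half-way up on its axis
- tip_box_mid (a point): closed pipette-tip box in the tub (stays there), 83 x 120 x 62 mm along its x, y, z; point at its centre
- tube_a_mid (a point): capped tube lying in the tub (stays there), about 29 mm across, 115 mm long along its x; point on its axis
- tube_b_mid (a point): second capped tube lying in the tub (stays there), same size; point on its axis
- balance: top-pan laboratory balance, fixed, 224 mm (its x) by 202 mm (its y), 52 mm high under the pan; origin: centre of its underside, z up; its front, with display and keys, faces its -x
- pan: the balance's round steel pan, 130 mm across, fixed; origin: centre of its underside, 6 mm below its top
- pan_top (a point): centre of the pan's upper face, 66 mm above the bench
- tare_key (a joint): travel of the tare key in m: 0 up, 0.005 fully pressed (about 5 N), springs back; it counts as pressed beyond 0.003
- tare_top (a point): centre of the top face of the tare key, the one big grey key (34 x 32 mm) on the right of the balance's sloping front (its -y side), 110 mm in front of and 68 mm to the right of the pan's centre; its face slopes 14 degrees down to the balance's -x; its z axis is the outward normal of that face
- bottle_mid (a point): the bottle that starts on the balance pan: white plastic, upright, body 56 mm across up to 64 mm high, shoulder narrowing to a 34 mm neck at 82 mm, screw cap 40 mm across from 88 mm to the top at 112 mm; 0.12 to 0.22 kg. Point on its axis 56 mm above its underside
- bottle_a_mid (a point): one of two equal bottles that already stand in the spill tray (leave them); point 56 mm above its underside
- bottle_b_mid (a point): the other of these; point 56 mm above its underside
- tray: grey spill tray, fixed, 306 mm (its x) by 110 mm (its y), 16 mm high, walls and floor 3 mm, between tub and balance; origin: centre of its underside, its long x axis pointing away from the robot. The two bottles stand 62 to 68 mm apart in one row on its long middle line, anywhere along it; at least 80 mm of free length is left at one end
Not all that is in view belongs to the job. What is shaped like the part that bears cyl_mid but purple is not meant.

How it is judged:
On the way, in this order (a step that is already met when the one before it is completed fails the run):
1. the bottle from the balance stands upright in the spill tray, let go (x of bottle_mid in the frame of tray between -0.13 and 0.13 m and y of bottle_mid in the frame of tray between -0.03 and 0.03 m and z of bottle_mid in the frame of tray between 0.049 and 0.069 m and angle between bottle_mid's own z axis and vertical below 0.1 rad and contact force between the fingers and bottle below 0.05 N), for 0.3 s.
2. the larger measuring cylinder stands upright in the middle of the pan, let go (horizontal distance between cyl_mid and pan_top below 0.03 m and angle between cyl_mid's own z axis and vertical below 0.06 rad and z of cyl_mid in the frame of balance between 0.149 and 0.173 m and contact force between the fingers and cyl below 0.05 N), for 0.3 s.
3. the tare key is pressed down while the cylinder stands on the pan, untouched (all of step 2 and value of joint tare_key above 0.003 m).
At the end, for the whole second after the job is handed in: the larger measuring cylinder stands on the balance pan within 30 mm of its centre and within 3.4 degrees of upright, at rest; all three bottles stand upright in the spill tray; the smaller cylinder, beaker, jar, tip box and two tubes are still in the tub; the tare key has been pressed and let up (horizontal distance between cyl_mid and pan_top below 0.03 m and angle between cyl_mid's own z axis and vertical below 0.06 rad and z of cyl_mid in the frame of balance between 0.149 and 0.173 m and x of bottle_mid in the frame of tray between -0.13 and 0.13 m and y of bottle_mid in the frame of tray between -0.03 and 0.03 m and z of bottle_mid in the frame of tray between 0.049 and 0.069 m and angle between each of bottle_mid, bottle_a_mid, bottle_b_mid's own z axis and vertical below 0.1 rad and x of bottle_a_mid in the frame of tray between -0.13 and 0.13 m and y of bottle_a_mid in the frame of tray between -0.03 and 0.03 m and z of bottle_a_mid in the frame of tray between 0.049 and 0.069 m and x of bottle_b_mid in the frame of tray between -0.13 and 0.13 m and y of bottle_b_mid in the frame of tray between -0.03 and 0.03 m and z of bottle_b_mid in the frame of tray between 0.049 and 0.069 m and x of small_cyl_mid in the frame of tub between -0.145 and 0.145 m and y of small_cyl_mid in the frame of tub between -0.15 and 0.15 m and z of each of small_cyl_mid, beaker_mid, jar_mid, tip_box_mid, tube_a_mid, tube_b_mid in the frame of tub below 0.12 m and x of beaker_mid in the frame of tub between -0.145 and 0.145 m and y of beaker_mid in the frame of tub between -0.15 and 0.15 m and x of jar_mid in the frame of tub between -0.145 and 0.145 m and y of jar_mid in the frame of tub between -0.15 and 0.15 m and x of tip_box_mid in the frame of tub between -0.145 and 0.145 m and y of tip_box_mid in the frame of tub between -0.15 and 0.15 m and x of tube_a_mid in the frame of tub between -0.145 and 0.145 m and y of tube_a_mid in the frame of tub between -0.15 and 0.15 m and x of tube_b_mid in the frame of tub between -0.145 and 0.145 m and y of tube_b_mid in the frame of tub between -0.15 and 0.15 m and linear speed of cyl below 0.02 m/s and value of joint tare_key below 0.002 m); the robot touches nothing.
It fails at once if the pan is struck or pressed with more than 25 N (contact force between pan and anything else above 25 N).
It fails at once if a bottle that was already in the tray is shifted by more than 20 mm or knocked over (distance of any of bottle_a_mid, bottle_b_mid from where it was at the start of the episode above 0.02 m or angle between any of bottle_a_mid, bottle_b_mid's own z axis and vertical above 0.35 rad).
It also fails if it takes over 72 s, if anything falls off the work surface, if the arm or the gripper's body presses on something with over 40 N, if the wrist force passes 120 N, or if a joint passes its speed limit or range.

## Working session

There is one attempt and no reset: what is moved stays moved. The work goes in short steps, Python scripts to look and compute and a shell command to move; the robot and the scene stay as the last step left them, time stands still between calls to the robot, and variables do not carry over. Pictures are saved under pics/ and viewed, at most 13 in all, crops included, and the job is handed in when it is done.

```bash
mkdir -p pics; cat > h.py <<'E'
import numpy as np, cv2
from station import ctrl
from scipy.spatial.transform import Rotation as R
np.set_printoptions(precision=4, suppress=True)
def best(q,p,n=3):
    return [(round(d['conf'],2),np.round(d['at'],4)) for d in ctrl.place_of(q,p)[:n]]
E
python3 - <<'E'
from h import *
s=ctrl.state(); print(s['eef_pos'],s['ee_rot'],ctrl.tip_reach, s['time_s'])
ims=[]
for c in ['top','scene']:
    p=ctrl.snapshot(c); ims.append(p['img'])
    print(c, p['world_from_camera'][:3,3])
    for q in ['tub','cyl_mid','small_cyl_mid','beaker_mid','jar_mid','balance','pan_top','tare_top','bottle_mid','tray','tip_box_mid']:
        print(q,best(q,p))
cv2.imwrite('pics/top0.png',ims[0]);cv2.imwrite('pics/scene0.png',ims[1])
print(ctrl.state()['time_s'])
E
```

```text
[0.1518 0.4758 0.2554] [-0.4831 -3.1039  0.0033] 0.025 0.0
top [ 0.3234 -0.0277  1.0537]
tub [(0.73, array([ 0.5765, -0.2625, -0.0018]))]
cyl_mid [(0.94, array([ 0.4808, -0.3035,  0.0925])), (0.73, array([ 0.2864, -0.4207,  0.0275])), (0.51, array([0.6264, 0.2768, 0.058 ]))]
small_cyl_mid [(0.58, array([ 0.4983, -0.379 ,  0.0734])), (0.33, array([0.6241, 0.2801, 0.1226]))]
beaker_mid [(0.91, array([ 0.5423, -0.2354,  0.0432]))]
jar_mid [(0.69, array([ 0.5401, -0.1626,  0.0454])), (0.42, array([0.6238, 0.2757, 0.0587]))]
balance [(0.76, array([ 0.5846,  0.2765, -0.0012]))]
pan_top [(0.62, array([0.6279, 0.2752, 0.0669]))]
tare_top [(0.53, array([0.513 , 0.2109, 0.0561]))]
bottle_mid [(0.94, array([0.6226, 0.2776, 0.1243]))]
tray [(0.67, array([ 0.5746, -0.0032, -0.0008])), (0.62, array([ 0.679 , -0.3503,  0.0188])), (0.61, array([ 0.5417, -0.1627,  0.046 ]))]
tip_box_mid [(0.68, array([ 0.6521, -0.181 ,  0.0336]))]
scene [ 1.3703 -0.0624  1.1418]
tub [(0.77, array([ 0.5762, -0.2663,  0.0001]))]
cyl_mid [(0.83, array([ 0.2861, -0.4196,  0.0243])), (0.68, array([ 0.4766, -0.3121,  0.094 ])), (0.33, array([0.6269, 0.2782, 0.062 ]))]
small_cyl_mid [(0.69, array([ 0.5001, -0.3839,  0.0687]))]
beaker_mid []
jar_mid [(0.56, array([ 0.5391, -0.1647,  0.0439])), (0.23, array([ 0.6428, -0.0127,  0.0626]))]
balance [(0.78, array([0.5819, 0.278 , 0.0006])), (0.4, array([0.6228, 0.2781, 0.124 ]))]
pan_top [(0.76, array([0.6279, 0.2766, 0.0622]))]
tare_top [(0.7, array([ 0.4996, -0.3815,  0.0683]))]
bottle_mid [(0.71, array([0.6251, 0.2774, 0.1239])), (0.39, array([ 0.5777, -0.0175,  0.057 ]))]
tray [(0.62, array([ 0.572 , -0.0036, -0.0051]))]
tip_box_mid [(0.98, array([ 0.6511, -0.1853,  0.0346]))]
1.2
```

View pics/top0.png

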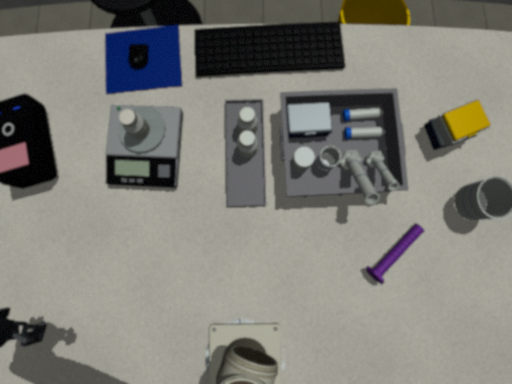

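View pics/scene0.png

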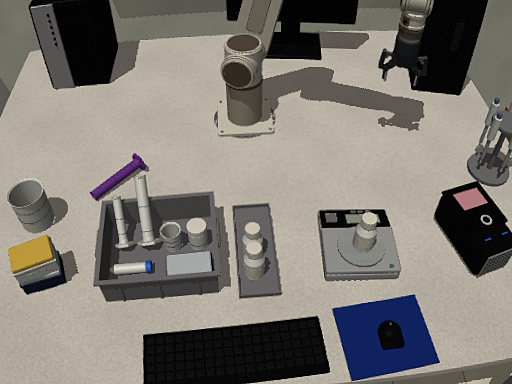

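Top view: the bottle stands on the balance at about (130,118). The tray bottles are at (247,117) and (246,142), so the free room is at the robot end. The large cylinder runs from its foot at (352,160) to its mouth at (372,198), with the small cylinder to its right at (382,170). The purple decoy lies outside at (395,255). The scene view agrees. I'll move over the bottle and measure the rest from there.

```bash
python3 -m handwheel '[{"dp":[-25,-2,0],"dr":[0,0,0]},{"dp":[-38,-3.4,0],"dr":[0,0,0]},{"dp":[-38,-3.4,0],"dr":[0,0,0]},{"dp":[-38,-3.4,0],"dr":[0,0,0]},{"dp":[-38,-3.4,0],"dr":[0,0,0]},{"dp":[-38,-3.4,0],"dr":[0,0,0]},{"dp":[-38,-3.4,0],"dr":[0,0,0]},{"dp":[-38,-3.4,0],"dr":[0,0,0]}]' 85
python3 -m handwheel '[{"dp":[-38,-3.4,0],"dr":[0,0,0]},{"dp":[-38,-3.4,0],"dr":[0,0,0]},{"dp":[-38,-3.4,0],"dr":[0,0,0]},{"dp":[-38,-3.4,0],"dr":[0,0,0]},{"dp":[-38,-3.4,0],"dr":[0,0,0]},{"dp":[-28,-2.5,0],"dr":[0,0,0]},{"dp":[0,0,0],"dr":[0,0,0]},{"dp":[0,0,0],"dr":[0,0,0]}]'
cat >> h.py <<'E'
def totool(target):
    s=ctrl.state(); M=R.from_rotvec(s['ee_rot']).as_matrix()
    print('tcp',np.array(s['eef_pos']),'toolmove mm',1000*M.T@(np.array(target)-s['eef_pos']),'t',s['time_s'])
E
python3 - <<'E'
from h import *
s=ctrl.state(); print(s['qpos'],s['contact_force'])
p=ctrl.snapshot('wrist'); cv2.imwrite('pics/w1.png',p['img'])
for q in ['bottle_mid','pan_top','tare_top']: print(q,best(q,p))
p=ctrl.snapshot('top')
for q in ['bottle_a_mid','pan_top','tare_top','tray','cyl_mid']: print(q,best(q,p,4))
p=ctrl.snapshot('scene')
for q in ['bottle_a_mid','pan_top','tare_top','tray','cyl_mid']: print(q,best(q,p,4))
totool([0.6236,0.2776,0.173])
E
```

```text
time_s: 1.87
eef_pos: [0.423, 0.3623, 0.2564]
ee_rot: [0.483, 3.104, 0.0]
contact_force: [0.3, 0.6, -0.8]
grip_width: 0.998
grasp_force: 0.0
time_s: 2.53
eef_pos: [0.6242, 0.2772, 0.2547]
ee_rot: [-0.487, -3.102, 0.001]
contact_force: [-0.2, -0.4, -0.1]
grip_width: 0.993
grasp_force: 0.0
[0.4178 0.6341 0.6047 1.5433 0.0003 0.7294] [-0.2191 -0.4429 -0.0957]
bottle_mid [(0.63, array([0.624 , 0.277 , 0.1214])), (0.28, array([ 0.6449, -0.0121,  0.0593]))]
pan_top [(0.31, array([ 0.5752, -0.0066, -0.0003]))]
tare_top [(0.58, array([0.5115, 0.2148, 0.0454]))]
bottle_a_mid [(0.59, array([ 0.5823, -0.0151,  0.0569])), (0.27, array([ 0.5725, -0.0034, -0.0002])), (0.17, array([ 0.6531, -0.1858,  0.0337]))]
pan_top [(0.63, array([0.6282, 0.2754, 0.0646]))]
tare_top [(0.55, array([0.5123, 0.2106, 0.0534])), (0.47, array([ 0.5749, -0.0013, -0.0002]))]
tray [(0.63, array([ 0.5702, -0.0026, -0.    ]))]
cyl_mid [(0.71, array([ 0.4809, -0.3069,  0.0922])), (0.63, array([ 0.2845, -0.4172,  0.0239])), (0.35, array([ 0.5444, -0.2375,  0.041 ]))]
bottle_a_mid [(0.94, array([ 0.5811, -0.0158,  0.059 ]))]
pan_top [(0.92, array([0.6278, 0.276 , 0.0644])), (0.6, array([ 0.6523, -0.185 ,  0.0343])), (0.47, array([ 0.5847,  0.2781, -0.0005]))]
tare_top [(0.58, array([0.5104, 0.2134, 0.0534]))]
tray [(0.95, array([ 0.5694, -0.0052, -0.0027]))]
cyl_mid [(0.92, array([ 0.4828, -0.3084,  0.0952])), (0.92, array([ 0.2841, -0.4172,  0.0245]))]
tcp [0.6231 0.2785 0.2563] toolmove mm [-0.7351 -0.6739 83.2834] t 3.3333
```

```bash
python3 -m handwheel '[{"dp":[-0.7,-0.7,20],"dr":[0,0,0]},{"dp":[0,0,30],"dr":[0,0,0]},{"dp":[0,0,20],"dr":[0,0,0]},{"dp":[0,0,10],"dr":[0,0,0]},{"dp":[0,0,3],"dr":[0,0,0]},{"dp":[0,0,0],"dr":[0,0,0]}]'
python3 -m handwheel '[{"dp":[0,0,0],"dr":[0,0,0]},{"dp":[0,0,0],"dr":[0,0,0]},{"dp":[0,0,0],"dr":[0,0,0]},{"dp":[0,0,0],"dr":[0,0,0]},{"dp":[0,0,0],"dr":[0,0,0]},{"dp":[0,0,0],"dr":[0,0,0]},{"dp":[0,0,0],"dr":[0,0,0]},{"dp":[0,0,0],"dr":[0,0,0]}]' 20 40
python3 - <<'E'
from h import *
totool([0.485,-0.008,0.235])
E
```

```text
time_s: 3.83
eef_pos: [0.6234, 0.2775, 0.1727]
ee_rot: [-0.483, -3.103, 0.001]
contact_force: [0.1, -0.6, 0.5]
grip_width: 0.995
grasp_force: 0.0
time_s: 4.5
eef_pos: [0.6243, 0.278, 0.175]
ee_rot: [0.483, 3.102, 0.003]
contact_force: [1.0, 0.2, 6.0]
grip_width: 0.453
grasp_force: 40.7
tcp [0.6243 0.278  0.175 ] toolmove mm [  45.6941 -314.7272  -60.8068] t 4.5
```

View pics/w1.png

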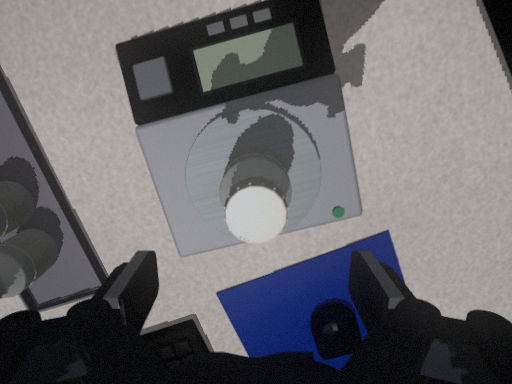

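The wrist view shows the cap at about (255,215), centred between the jaws, and the tare key at (152,78). The grip width of 38 mm matches the cap. Lifting and carrying.

```bash
python3 -m handwheel '[{"dp":[0,0,-10],"dr":[0,0,0]},{"dp":[0,0,-25],"dr":[0,0,0]},{"dp":[1,-8,-20],"dr":[0,0,0]},{"dp":[4.5,-30,-6],"dr":[0,0,0]},{"dp":[5,-35,0],"dr":[0,0,0]},{"dp":[5,-35,0],"dr":[0,0,0]},{"dp":[5,-35,0],"dr":[0,0,0]},{"dp":[5,-35,0],"dr":[0,0,0]}]'
python3 -m handwheel '[{"dp":[5,-35,0],"dr":[0,0,0]},{"dp":[5,-35,0],"dr":[0,0,0]},{"dp":[5,-35,0],"dr":[0,0,0]},{"dp":[3.5,-22,0],"dr":[0,0,0]},{"dp":[1.5,-10,0],"dr":[0,0,0]},{"dp":[0,0,0],"dr":[0,0,0]},{"dp":[0,0,0],"dr":[0,0,0]}]'
python3 - <<'E'
from h import *
totool([0.485,-0.008,0.113]); 
p=ctrl.snapshot('scene'); cv2.imwrite('pics/s2.png',p['img'][160:320,60:420])
print(best('bottle_mid',p),best('tray',p))
p=ctrl.snapshot('top'); print(best('bottle_mid',p),best('bottle_a_mid',p),best('tray',p))
E
```

```text
time_s: 5.17
eef_pos: [0.5436, 0.1144, 0.234]
ee_rot: [-0.482, -3.103, 0.001]
contact_force: [0.8, -0.6, -0.0]
grip_width: 0.452
grasp_force: 40.8
time_s: 5.75
eef_pos: [0.4847, -0.0085, 0.2345]
ee_rot: [0.484, 3.104, 0.001]
contact_force: [0.5, 0.3, -1.5]
grip_width: 0.455
grasp_force: 40.8
tcp [ 0.4847 -0.0085  0.2345] toolmove mm [ -0.0991   0.5029 121.4624] t 5.75
[(0.58, array([ 0.4854, -0.0103,  0.1802])), (0.17, array([ 0.5378, -0.1639,  0.0436]))] [(0.56, array([ 0.5711, -0.0064, -0.0021]))]
[(0.24, array([ 0.5773, -0.264 , -0.0014]))] [] []
```

```bash
python3 -m handwheel '[{"dp":[0,0,20],"dr":[0,0,0]},{"dp":[0,0,35],"dr":[0,0,0]},{"dp":[0,0,35],"dr":[0,0,0]},{"dp":[0,0,20],"dr":[0,0,0]},{"dp":[0,0,7],"dr":[0,0,0]},{"dp":[0,0,3],"dr":[0,0,0]},{"dp":[0,0,1],"dr":[0,0,0]},{"dp":[0,0,0],"dr":[0,0,0]}]'
python3 -m handwheel '[{"dp":[0,0,1],"dr":[0,0,0]},{"dp":[0,0,0],"dr":[0,0,0]}]'
```

```text
time_s: 6.77
eef_pos: [0.4858, -0.0085, 0.1146]
ee_rot: [0.482, 3.102, 0.001]
contact_force: [-0.8, -0.4, -0.9]
grip_width: 0.455
grasp_force: 40.8
time_s: 6.93
eef_pos: [0.4856, -0.0087, 0.1136]
ee_rot: [0.483, 3.101, 0.001]
contact_force: [-0.1, -0.3, -1.4]
grip_width: 0.452
grasp_force: 40.8
```

```bash
python3 -m handwheel '[{"dp":[0,0,1],"dr":[0,0,0]},{"dp":[0,0,0],"dr":[0,0,0]}]'
python3 -m handwheel '[{"dp":[0,0,0.7],"dr":[0,0,0]},{"dp":[0,0,0],"dr":[0,0,0]}]'
```

```text
time_s: 7.1
eef_pos: [0.4849, -0.0087, 0.1119]
ee_rot: [0.483, 3.103, 0.0]
contact_force: [0.4, 0.3, 1.6]
grip_width: 0.458
grasp_force: 41.0
time_s: 7.27
eef_pos: [0.4852, -0.0087, 0.1119]
ee_rot: [0.483, 3.102, 0.0]
contact_force: [-1.7, -0.0, 6.0]
grip_width: 0.459
grasp_force: 41.6
```

Touched down (6 N). Release and rise.

```bash
python3 -m handwheel '[{"dp":[0,0,0],"dr":[0,0,0]},{"dp":[0,0,0],"dr":[0,0,0]},{"dp":[0,0,0],"dr":[0,0,0]},{"dp":[0,0,0],"dr":[0,0,0]},{"dp":[0,0,0],"dr":[0,0,0]},{"dp":[0,0,0],"dr":[0,0,0]}]' 85
python3 -m handwheel '[{"dp":[0,0,-15],"dr":[0,0,0]},{"dp":[0,0,-30],"dr":[0,0,0]},{"dp":[0,0,-40],"dr":[0,0,0]},{"dp":[0,0,-40],"dr":[0,0,0]},{"dp":[0,0,-40],"dr":[0,0,0]},{"dp":[0,0,-20],"dr":[0,0,0]},{"dp":[0,0,0],"dr":[0,0,0]}]'
python3 - <<'E'
from h import *
p=ctrl.snapshot('scene'); cv2.imwrite('pics/s2.png',cv2.resize(p['img'][150:310,80:300],None,fx=3,fy=3,interpolation=cv2.INTER_CUBIC))
for q in ['bottle_mid','tray','cyl_mid','small_cyl_mid']: print(q,best(q,p))
p=ctrl.snapshot('top'); cv2.imwrite('pics/t2.png',cv2.resize(p['img'][80:215,210:420],None,fx=3.5,fy=3.5,interpolation=cv2.INTER_CUBIC))
np.save('cal.npy',np.array([p[k] for k in('vfov','cx','cy','k1')])); np.save('wfc.npy',p['world_from_camera'])
for q in ['bottle_mid','tray','cyl_mid','small_cyl_mid']: print(q,best(q,p))
E
```

```text
time_s: 7.77
eef_pos: [0.4844, -0.0087, 0.1105]
ee_rot: [-0.483, -3.104, 0.0]
contact_force: [-0.6, 0.1, 0.5]
grip_width: 0.992
grasp_force: 0.0
time_s: 8.35
eef_pos: [0.4871, -0.0087, 0.3014]
ee_rot: [0.481, 3.093, 0.002]
contact_force: [0.2, -0.6, 0.5]
grip_width: 0.995
grasp_force: 0.0
bottle_mid [(0.74, array([ 0.4865, -0.011 ,  0.0603]))]
tray [(0.96, array([ 0.5728, -0.0038, -0.0019]))]
cyl_mid [(0.92, array([ 0.2865, -0.4202,  0.0234])), (0.78, array([ 0.4782, -0.3095,  0.0926])), (0.57, array([ 0.4996, -0.3829,  0.0718]))]
small_cyl_mid []
bottle_mid [(0.61, array([ 0.6206, -0.3446,  0.0165]))]
tray []
cyl_mid [(0.86, array([ 0.2864, -0.4191,  0.0257])), (0.62, array([ 0.4792, -0.3099,  0.095 ]))]
small_cyl_mid [(0.57, array([ 0.498 , -0.3786,  0.0713]))]
```

View pics/s2.png

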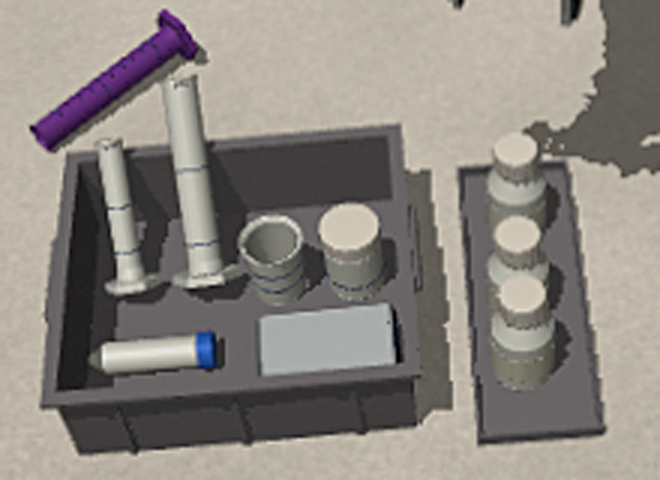

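View pics/t2.png

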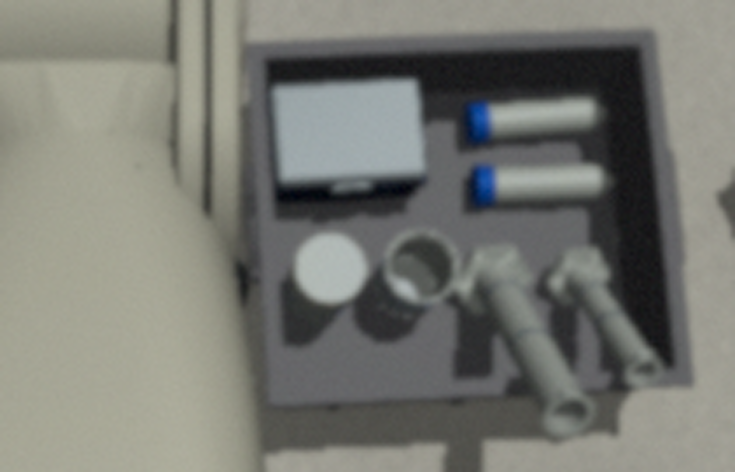

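Both crops: three bottles stand in the tray. The large cylinder's mouth is at scene (140.3,177.3) / top (373,197) and its foot at scene (147.7,242) / top (352,157). It lies in the middle of the row, between the beaker and the small cylinder. I'll triangulate the axis.

```bash
cat >> h.py <<'E'
def ray(p,uv):
    f=p['img'].shape[0]/2/np.tan(np.radians(p['vfov'])/2)
    d=(np.array(uv,float)-[p['cx'],p['cy']])/f; u=d.copy()
    for _ in range(20): u=d/(1+p['k1']*(u@u))
    W=p['world_from_camera']; v=W[:3,:3]@np.array([u[0],-u[1],-1]); return W[:3,3],v/np.linalg.norm(v)
def tri(rs):
    A=sum(np.eye(3)-np.outer(v,v) for o,v in rs); b=sum((np.eye(3)-np.outer(v,v))@o for o,v in rs)
    x=np.linalg.solve(A,b); return x,[round(1000*np.linalg.norm((np.eye(3)-np.outer(v,v))@(x-o)),1) for o,v in rs]
E
python3 - <<'E'
from h import *
S=ctrl.snapshot('scene');T=ctrl.snapshot('top')
c=lambda x,y,k,o:((x+.5)/k-.5+o[0],(y+.5)/k-.5+o[1])
P=[]
for n,a,b in [('mouth',(181,82),(571,410)),('mark',(191,169),(524,332)),('foot',(203,275),(497,268))]:
    x,e=tri([ray(S,c(*a,3,(80,150))),ray(T,c(*b,3.5,(210,80)))]); P.append(x); print(n,x,e)
d=P[0]-P[2]; a=d/np.linalg.norm(d); print('len',np.linalg.norm(d),'axis',a,'tilt',np.degrees(np.arccos(a[2])),'az',np.degrees(np.arctan2(a[1],a[0])))
print('q',ctrl.state()['qpos'])
E
```

```text
mouth [ 0.4224 -0.3122  0.1646] [np.float64(2.5), np.float64(2.5)]
mark [ 0.4854 -0.3019  0.1135] [np.float64(2.6), np.float64(2.6)]
foot [ 0.5496 -0.3019  0.0385] [np.float64(0.1), np.float64(0.1)]
len 0.17944608178336294 axis [-0.7091 -0.0573  0.7028] tilt 45.34822787033846 az -175.38207735215028
q [-0.0178  0.1968  0.0496  1.4246 -0.      0.2909]
```

```bash
cat >> h.py <<'E'
def turn(Rt):
    M=R.from_rotvec(ctrl.state()['ee_rot']); return np.degrees((M.inv()*R.from_matrix(Rt)).as_rotvec())
def cylR(a):
    z=-np.array(a)/np.linalg.norm(a); y=np.array([a[1],-a[0],0]); y/=np.linalg.norm(y); return np.c_[np.cross(y,z),y,z]
A=np.array([-.667,-.054,.743])
E
python3 - <<'E'
from h import *
totool([.372,-.315,.27]); print(turn(cylR(A)),cylR(A))
E
```

```text
tcp [ 0.4843 -0.0086  0.2951] toolmove mm [  13.9035 -326.0109   25.219 ] t 8.95
[ -8.1853 -41.5223 -21.3034] [[-0.7406 -0.0807  0.667 ]
 [-0.06    0.9967  0.054 ]
 [-0.6692  0.     -0.7431]]
```

```bash
python3 -m handwheel '[{"dp":[1,-20,2],"dr":[0,0,0]},{"dp":[1.5,-35,2.6],"dr":[0,0,0]},{"dp":[1.5,-35,2.6],"dr":[0,0,0]},{"dp":[1.5,-35,2.6],"dr":[0,0,0]},{"dp":[1.5,-35,2.6],"dr":[0,0,0]},{"dp":[1.5,-35,2.6],"dr":[0,0,0]},{"dp":[1.5,-35,2.6],"dr":[0,0,0]},{"dp":[1.5,-35,2.6],"dr":[0,0,0]}]' 62 40
python3 -m handwheel '[{"dp":[1.5,-35,2.6],"dr":[0,0,0]},{"dp":[1,-26,2],"dr":[0,0,0]},{"dp":[0,0,0],"dr":[-1.02,-5.19,-2.66]},{"dp":[0,0,0],"dr":[-1.02,-5.19,-2.66]},{"dp":[0,0,0],"dr":[-1.02,-5.19,-2.66]},{"dp":[0,0,0],"dr":[-1.02,-5.19,-2.66]},{"dp":[0,0,0],"dr":[-1.02,-5.19,-2.66]},{"dp":[0,0,0],"dr":[-1.02,-5.19,-2.66]}]'
python3 -m handwheel '[{"dp":[0,0,0],"dr":[-1.02,-5.19,-2.66]},{"dp":[0,0,0],"dr":[-1.02,-5.19,-2.66]},{"dp":[0,0,0],"dr":[0,0,0]},{"dp":[0,0,0],"dr":[0,0,0]}]'
python3 - <<'E'
from h import *
m=np.array([.480,-.3085,.0935])+.095*A; print(m)
totool(m+.06*A); print(turn(cylR(A)),ctrl.state()['qpos'])
p=ctrl.snapshot('wrist'); cv2.imwrite('pics/w3.png',p['img'])
for q in ['cyl_mid','small_cyl_mid']: print(q,best(q,p))
E
```

```text
time_s: 9.62
eef_pos: [0.3921, -0.2591, 0.2754]
ee_rot: [0.483, 3.104, -0.0]
contact_force: [1.0, -0.2, 0.2]
grip_width: 0.726
grasp_force: 0.0
time_s: 10.28
eef_pos: [0.372, -0.3149, 0.2716]
ee_rot: [0.026, 2.584, 0.027]
contact_force: [-0.0, -0.7, 0.1]
grip_width: 0.722
grasp_force: 0.0
time_s: 10.62
eef_pos: [0.371, -0.3151, 0.27]
ee_rot: [-0.092, 2.409, 0.038]
contact_force: [-0.2, 0.2, -0.3]
grip_width: 0.727
grasp_force: 0.0
[ 0.4166 -0.3136  0.1641]
tcp [ 0.371  -0.3151  0.27  ] toolmove mm [36.8937 -2.2723 49.2839] t 10.6167
[-0.0713 -0.1099 -0.2423] [-1.0582 -0.0282 -0.4743  0.7642  0.651  -1.0114]
cyl_mid [(0.55, array([ 0.4793, -0.3056,  0.0899]))]
small_cyl_mid [(0.61, array([ 0.4998, -0.375 ,  0.0668]))]
```

View pics/w3.png

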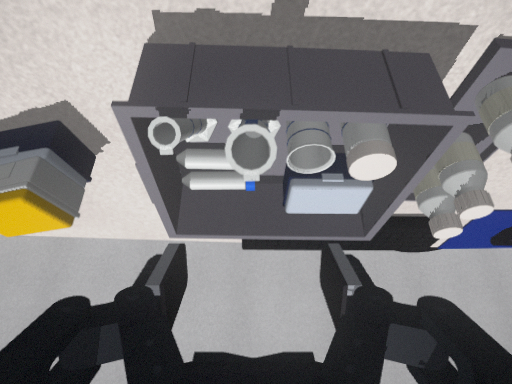

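The wrist view looks down the axis. The large cylinder's mouth ring is at about (250,150), the small one at (165,133), the beaker at (310,155) and the jar at (370,150). I'll add this ray to the mouth triangulation.

```bash
python3 - <<'E'
from h import *
S=ctrl.snapshot('scene');T=ctrl.snapshot('top');W=ctrl.snapshot('wrist')
rs=[ray(S,(140.2,177.2)),ray(T,(373,197)),ray(W,(250,150))]
print(tri(rs),tri(rs[1:]),tri([rs[0],rs[2]]))
m=tri(rs)[0]
totool(m+.06*A)
E
```

```text
(array([ 0.4219, -0.3128,  0.1631]), [np.float64(3.3), np.float64(2.8), np.float64(0.5)]) (array([ 0.4215, -0.3143,  0.164 ]), [np.float64(1.1), np.float64(1.1)]) (array([ 0.4221, -0.3114,  0.1625]), [np.float64(1.9), np.float64(1.9)])
tcp [ 0.3729 -0.315   0.2715] toolmove mm [36.1702 -1.666  53.2806] t 10.9167
```

```bash
python3 -m handwheel '[{"dp":[20,-1,10],"dr":[0,0,0]},{"dp":[15.5,-0.8,20],"dr":[0,0,0]},{"dp":[0,0,25],"dr":[0,0,0]},{"dp":[0,0,20],"dr":[0,0,0]},{"dp":[0,0,20],"dr":[0,0,0]},{"dp":[0,0,15],"dr":[0,0,0]},{"dp":[0,0,5],"dr":[0,0,0]},{"dp":[0,0,0],"dr":[0,0,0]}]'
python3 -m handwheel '[{"dp":[0,0,10],"dr":[0,0,0]},{"dp":[0,0,8],"dr":[0,0,0]},{"dp":[0,0,2],"dr":[0,0,0]},{"dp":[0,0,0],"dr":[0,0,0]}]'
python3 - <<'E'
from h import *
totool(np.array([.4195,-.313,.1635])-.024*A)
p=ctrl.snapshot('wrist'); cv2.imwrite('pics/w4.png',p['img'])
E
```

```text
time_s: 11.58
eef_pos: [0.4233, -0.3117, 0.1607]
ee_rot: [-0.098, 2.407, 0.04]
contact_force: [-0.8, 0.5, -0.2]
grip_width: 0.726
grasp_force: 0.0
time_s: 11.92
eef_pos: [0.4361, -0.3116, 0.1468]
ee_rot: [-0.097, 2.406, 0.037]
contact_force: [-1.2, -0.1, -0.7]
grip_width: 0.728
grasp_force: 0.0
tcp [ 0.4361 -0.3116  0.1468] toolmove mm [ 1.2381 -0.0781  0.4161] t 11.9167
```

View pics/w4.png

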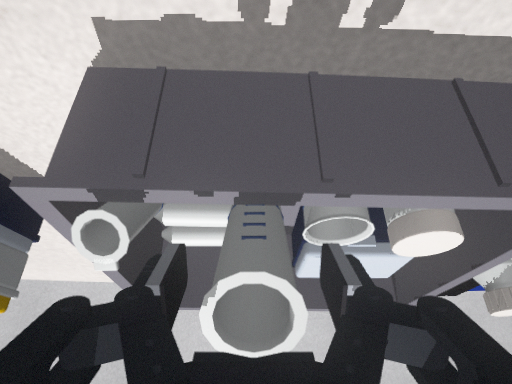

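The mouth at (253,312) is centred between the fingers, clear of its neighbours. Closing.

```bash
python3 -m handwheel '[{"dp":[0,0,0],"dr":[0,0,0]},{"dp":[0,0,0],"dr":[0,0,0]},{"dp":[0,0,0],"dr":[0,0,0]},{"dp":[0,0,0],"dr":[0,0,0]},{"dp":[0,0,0],"dr":[0,0,0]},{"dp":[0,0,0],"dr":[0,0,0]},{"dp":[0,0,0],"dr":[0,0,0]}]' 15 50
python3 - <<'E'
from h import *
s=ctrl.state();M=R.from_rotvec(s['ee_rot']).as_matrix()
print('1mm up in tool',M.T@[0,0,1],'tox',M.T@[1,0,0],s['contact_force'])
E
```

```text
time_s: 12.55
eef_pos: [0.4362, -0.312, 0.1472]
ee_rot: [-0.097, 2.405, 0.036]
contact_force: [-1.4, -0.2, 2.9]
grip_width: 0.36
grasp_force: 49.3
1mm up in tool [-0.6703 -0.001  -0.7421] tox [-0.7396 -0.0799  0.6682] [-1.4436 -0.1815  2.8785]
```

```bash
python3 -m handwheel '[{"dp":[-6.7,0,-7.4],"dr":[0,0,0]},{"dp":[-13.4,0,-14.8],"dr":[0,0,0]},{"dp":[-20.1,0,-22.3],"dr":[0,0,0]},{"dp":[-20.1,0,-22.3],"dr":[0,0,0]},{"dp":[-20.1,0,-22.3],"dr":[0,0,0]},{"dp":[-13.4,0,-14.8],"dr":[0,0,0]},{"dp":[-6.7,0,-7.4],"dr":[0,0,0]},{"dp":[0,0,0],"dr":[0,0,0]}]'
python3 - <<'E'
from h import *
S=ctrl.snapshot('scene');T=ctrl.snapshot('top')
for p in (S,T):
  for q in ['cyl_mid','small_cyl_mid','beaker_mid']: print(q,best(q,p,2))
s=ctrl.state();M=R.from_rotvec(s['ee_rot']).as_matrix(); m=np.array(s['eef_pos'])
print('pred mid',m+M[:,2]*(.095-.024))
cv2.imwrite('pics/s5.png',cv2.resize(S['img'][100:310,60:300],None,fx=2.5,fy=2.5,interpolation=cv2.INTER_CUBIC))
E
```

```text
time_s: 13.22
eef_pos: [0.4369, -0.3126, 0.2998]
ee_rot: [-0.099, 2.403, 0.031]
contact_force: [0.1, -0.3, -0.5]
grip_width: 0.366
grasp_force: 49.5
cyl_mid [(0.8, array([ 0.2845, -0.4197,  0.0245])), (0.67, array([ 0.4802, -0.3133,  0.2439]))]
small_cyl_mid [(0.86, array([ 0.5001, -0.3834,  0.0706]))]
beaker_mid [(0.63, array([ 0.5425, -0.2353,  0.0386]))]
cyl_mid [(0.77, array([ 0.2829, -0.4217,  0.0287])), (0.67, array([ 0.4794, -0.307 ,  0.2417]))]
small_cyl_mid []
beaker_mid [(0.84, array([ 0.5432, -0.2369,  0.0419]))]
pred mid [ 0.4831 -0.3073  0.2426]
```

View pics/s5.png

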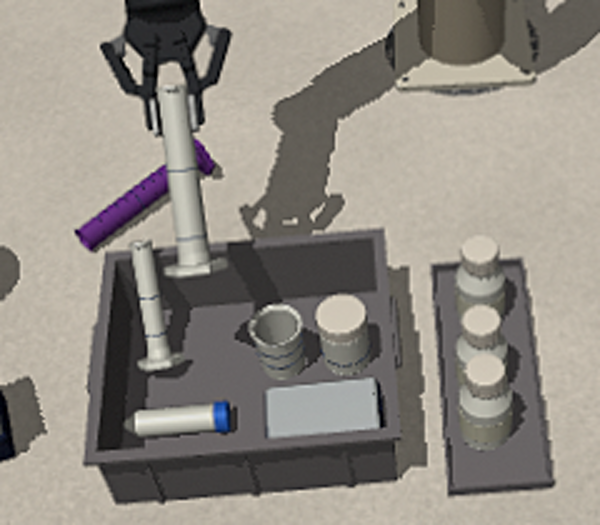

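The cylinder is lifted cleanly and the other labware is undisturbed (foot of the held cylinder at crop (195,268)). Raising and turning it upright.

```bash
python3 -m handwheel '[{"dp":[-13.4,0,-14.8],"dr":[0,0,0]},{"dp":[-13.4,0,-14.8],"dr":[0,1.5,0]},{"dp":[0,0,0],"dr":[0,5,0]},{"dp":[0,0,0],"dr":[0,5.2,0]},{"dp":[0,0,0],"dr":[0,5.2,0]},{"dp":[0,0,0],"dr":[0,5.2,0]},{"dp":[0,0,0],"dr":[0,5.2,0]},{"dp":[0,0,0],"dr":[0,5.2,0]}]'
python3 -m handwheel '[{"dp":[0,0,0],"dr":[0,5.2,0]},{"dp":[0,0,0],"dr":[0,4,0]},{"dp":[0,0,0],"dr":[0,0,0]},{"dp":[0,0,0],"dr":[0,0,0]}]'
python3 - <<'E'
from h import *
s=ctrl.state();M=R.from_rotvec(s['ee_rot']).as_matrix();print(M)
totool([.628,.276,.34])
T=ctrl.snapshot('top');S=ctrl.snapshot('scene')
for p in (S,T): print(best('cyl_mid',p,2),best('pan_top',p,1))
E
```

```text
time_s: 14.28
eef_pos: [0.4364, -0.3117, 0.337]
ee_rot: [-0.12, 2.976, 0.008]
contact_force: [0.2, -0.3, -0.7]
grip_width: 0.363
grasp_force: 49.5
time_s: 14.62
eef_pos: [0.4373, -0.3114, 0.3353]
ee_rot: [-0.128, 3.133, 0.002]
contact_force: [-0.7, -0.6, -2.4]
grip_width: 0.363
grasp_force: 49.5
[[-0.9967 -0.0814  0.0064]
 [-0.0814  0.9967  0.0017]
 [-0.0065  0.0012 -1.    ]]
tcp [ 0.4373 -0.3114  0.3353] toolmove mm [-237.9644  569.9348   -2.4737] t 14.6167
[(0.93, array([ 0.4319, -0.3126,  0.2654])), (0.86, array([ 0.2865, -0.4227,  0.0226]))] [(0.69, array([0.6271, 0.2776, 0.0625]))]
[(0.82, array([ 0.4376, -0.3106,  0.2634]))] [(0.81, array([0.6255, 0.275 , 0.0645]))]
```

```bash
python3 -m handwheel '[{"dp":[-7,17,0],"dr":[0,0,0]},{"dp":[-12,28,0],"dr":[0,0,0]},{"dp":[-14,33.5,0],"dr":[0,0,0]},{"dp":[-14,33.5,0],"dr":[0,0,0]},{"dp":[-14,33.5,0],"dr":[0,0,0]},{"dp":[-14,33.5,0],"dr":[0,0,0]},{"dp":[-14,33.5,0],"dr":[0,0,0]},{"dp":[-14,33.5,0],"dr":[0,0,0]}]'
python3 -m handwheel '[{"dp":[-14,33.5,0],"dr":[0,0,0]},{"dp":[-14,33.5,0],"dr":[0,0,0]},{"dp":[-14,33.5,0],"dr":[0,0,0]},{"dp":[-14,33.5,0],"dr":[0,0,0]},{"dp":[-14,33.5,0],"dr":[0,0,0]},{"dp":[-12,28,0],"dr":[0,0,0]},{"dp":[-7,17,0],"dr":[0,0,0]},{"dp":[0,0,0],"dr":[0,0,0]}]'
python3 - <<'E'
from h import *
totool([.6275,.276,.26])
E
```

```text
time_s: 15.58
eef_pos: [0.519, -0.0568, 0.338]
ee_rot: [-0.124, 3.131, -0.0]
contact_force: [1.0, 0.3, -1.6]
grip_width: 0.362
grasp_force: 49.7
time_s: 16.25
eef_pos: [0.5913, 0.1644, 0.337]
ee_rot: [-0.132, 3.132, 0.003]
contact_force: [0.1, 0.3, -1.4]
grip_width: 0.359
grasp_force: 49.7
tcp [0.5913 0.1644 0.337 ] toolmove mm [-45.0045 107.9929  77.4812] t 16.25
```

```bash
python3 -m handwheel '[{"dp":[-6,16,10],"dr":[0,0,0]},{"dp":[-12,28,20],"dr":[0,0,0]},{"dp":[-12,28,20],"dr":[0,0,0]},{"dp":[-10,24,17],"dr":[0,0,0]},{"dp":[-5,12,10],"dr":[0,0,0]},{"dp":[0,0,0],"dr":[0,0,0]},{"dp":[0,0,0],"dr":[0,0,0]}]'
python3 - <<'E'
from h import *
totool([.6275,.276,.24])
T=ctrl.snapshot('top');S=ctrl.snapshot('scene')
for p in (S,T): print(best('cyl_mid',p,2),best('pan_top',p,1))
cv2.imwrite('pics/s6.png',cv2.resize(S['img'][130:290,300:420],None,fx=3.5,fy=3.5,interpolation=cv2.INTER_CUBIC))
E
```

```text
time_s: 16.83
eef_pos: [0.6271, 0.2714, 0.2599]
ee_rot: [-0.126, 3.135, -0.003]
contact_force: [0.0, -0.6, -0.9]
grip_width: 0.362
grasp_force: 49.7
tcp [0.6271 0.2714 0.2599] toolmove mm [-0.669   4.5424 19.9165] t 16.8333
[(0.92, array([ 0.2825, -0.4212,  0.0226])), (0.6, array([0.6259, 0.2676, 0.1915]))] [(0.64, array([0.6286, 0.2748, 0.0652]))]
[(0.85, array([ 0.2844, -0.4201,  0.0251])), (0.84, array([0.6256, 0.274 , 0.1868]))] [(0.71, array([0.6282, 0.2735, 0.0628]))]
```

View pics/s6.png

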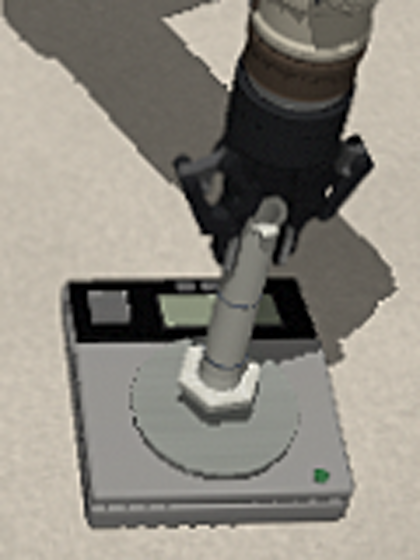

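```bash
python3 - <<'E'
from h import *
S=ctrl.snapshot('scene');T=ctrl.snapshot('top')
def proj(p,X):
    f=p['img'].shape[0]/2/np.tan(np.radians(p['vfov'])/2)
    c=np.linalg.inv(p['world_from_camera'])@np.r_[X,1]; u=np.array([c[0],-c[1]])/-c[2]
    return u*(1+p['k1']*(u@u))*f+[p['cx'],p['cy']]
t=np.array(ctrl.state()['eef_pos'])
for n,z in [('mouth',.024),('tube100',-.066),('foottop',-.158)]:
    a=proj(S,t+[0,0,z]); b=proj(T,t+[0,0,z]); dx=proj(S,t+[.01,0,z])-a
    print(n,'scene crop',(a-[300,130]+.5)*3.5,'top',b,'10mm x in crop',dx*3.5)
cv2.imwrite('pics/t6.png',cv2.resize(T['img'][85:205,95:200],None,fx=5,fy=5,interpolation=cv2.INTER_CUBIC))
E
```

```text
mouth scene crop [263.145  213.8146] top [113.0864  98.6167] 10mm x in crop [ 3.462  11.2068]
tube100 scene crop [240.5818 298.9247] top [126.5565 112.3578] 10mm x in crop [ 3.1005 11.0281]
foottop scene crop [219.5348 376.6623] top [137.9505 123.9563] 10mm x in crop [ 2.7851 10.7897]
```

View pics/t6.png

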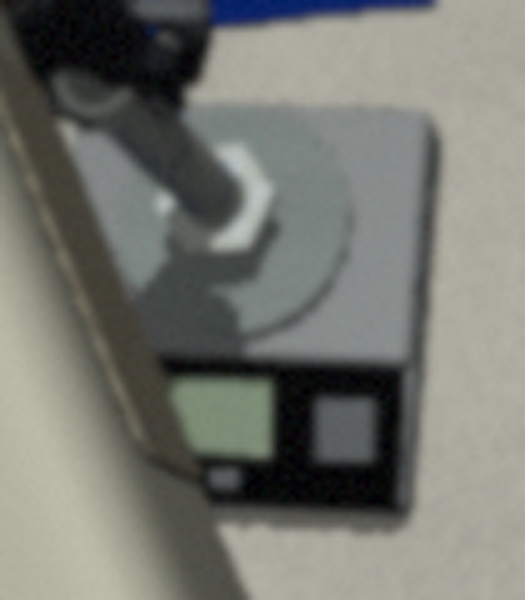

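Held against the predicted projection (mouth ~4 to 8 mm toward -x, foot ~5 mm toward +x), the cylinder still leans about 2.5° toward -x. I'll correct this and lower gently.

```bash
python3 -m handwheel '[{"dp":[-0.7,4.5,5],"dr":[0,1.3,0]},{"dp":[0,0,8],"dr":[0,1.2,0]},{"dp":[0,0,6],"dr":[0,0,0]},{"dp":[0,0,3],"dr":[0,0,0]},{"dp":[0,0,1],"dr":[0,0,0]},{"dp":[0,0,0],"dr":[0,0,0]}]'
python3 -m handwheel '[{"dp":[0,0,1],"dr":[0,0,0]},{"dp":[0,0,0],"dr":[0,0,0]}]'
python3 -m handwheel '[{"dp":[0,0,1],"dr":[0,0,0]},{"dp":[0,0,0],"dr":[0,0,0]}]'
```

```text
time_s: 17.73
eef_pos: [0.6271, 0.2763, 0.2372]
ee_rot: [0.124, -3.101, 0.004]
contact_force: [0.0, 0.4, -2.0]
grip_width: 0.36
grasp_force: 49.8
time_s: 17.9
eef_pos: [0.6274, 0.2766, 0.2374]
ee_rot: [0.124, -3.102, 0.003]
contact_force: [0.2, -0.4, -1.0]
grip_width: 0.36
grasp_force: 49.8
time_s: 18.07
eef_pos: [0.6273, 0.2766, 0.2362]
ee_rot: [0.125, -3.102, 0.003]
contact_force: [-0.1, -0.6, -1.1]
grip_width: 0.36
grasp_force: 49.8
```

```bash
python3 -m handwheel '[{"dp":[0,0,1],"dr":[0,0,0]},{"dp":[0,0,0],"dr":[0,0,0]}]'|sed -n 2,4p
python3 -m handwheel '[{"dp":[0,0,1],"dr":[0,0,0]},{"dp":[0,0,0],"dr":[0,0,0]}]'|sed -n 2,4p
python3 -m handwheel '[{"dp":[0,0,0.7],"dr":[0,0,0]},{"dp":[0,0,0],"dr":[0,0,0]}]'|sed -n 2,4p
python3 -m handwheel '[{"dp":[0,0,0.7],"dr":[0,0,0]},{"dp":[0,0,0],"dr":[0,0,0]}]'|sed -n 2,4p
```

```text
eef_pos: [0.6273, 0.2765, 0.2349]
ee_rot: [0.124, -3.102, 0.003]
contact_force: [0.2, 0.0, -0.7]
eef_pos: [0.6272, 0.2765, 0.2338]
ee_rot: [0.124, -3.102, 0.003]
contact_force: [-0.4, -0.5, -1.4]
eef_pos: [0.6272, 0.2765, 0.2331]
ee_rot: [0.124, -3.102, 0.003]
contact_force: [-0.0, 0.3, -1.2]
eef_pos: [0.6273, 0.2766, 0.2328]
ee_rot: [0.124, -3.102, 0.003]
contact_force: [0.2, 0.4, -0.0]
```

```bash
python3 -m handwheel '[{"dp":[0,0,0.7],"dr":[0,0,0]},{"dp":[0,0,0],"dr":[0,0,0]}]'|sed -n 2,4p
python3 -m handwheel '[{"dp":[0,0,0.5],"dr":[0,0,0]},{"dp":[0,0,0],"dr":[0,0,0]}]'|sed -n 2,4p
python3 -c "
from h import *
print(ctrl.state()['ft_torque'])"
```

```text
eef_pos: [0.6273, 0.2766, 0.2327]
ee_rot: [0.124, -3.103, 0.002]
contact_force: [0.0, -0.6, 2.0]
eef_pos: [0.6273, 0.2766, 0.2327]
ee_rot: [0.124, -3.103, 0.002]
contact_force: [-1.3, -0.5, 5.8]
[-0.1344  0.3146 -0.0279]
```

```bash
python3 -m handwheel '[{"dp":[0,0,-0.5],"dr":[0,0,0]},{"dp":[0,0,0],"dr":[0,0,0]}]' 15 20
python3 -m handwheel '[{"dp":[0,0,0],"dr":[0,0,0]},{"dp":[0,0,0],"dr":[0,0,0]},{"dp":[0,0,0],"dr":[0,0,0]},{"dp":[0,0,0],"dr":[0,0,0]},{"dp":[0,0,0],"dr":[0,0,0]},{"dp":[0,0,0],"dr":[0,0,0]}]' 62
python3 - <<'E'
from h import *
W=ctrl.snapshot('wrist'); cv2.imwrite('pics/w7.png',W['img'])
S=ctrl.snapshot('scene'); print(best('cyl_mid',S,2))
E
```

```text
time_s: 19.23
eef_pos: [0.6273, 0.2766, 0.2327]
ee_rot: [0.124, -3.103, 0.002]
contact_force: [-0.8, -0.1, 4.9]
grip_width: 0.361
grasp_force: 50.4
time_s: 19.73
eef_pos: [0.6272, 0.2765, 0.2315]
ee_rot: [0.124, -3.101, 0.003]
contact_force: [-0.6, 0.5, -0.0]
grip_width: 0.722
grasp_force: 0.0
[(0.94, array([ 0.2856, -0.4206,  0.0217])), (0.62, array([0.6155, 0.2763, 0.16  ]))]
```

View pics/w7.png

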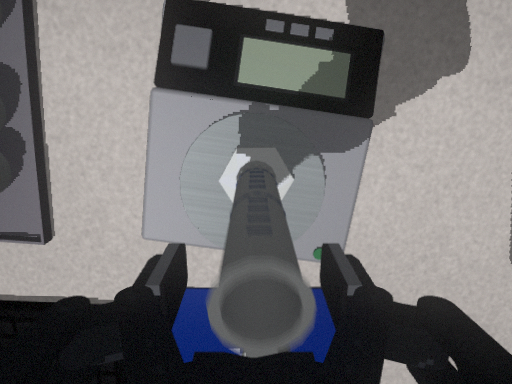

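The cylinder stands on the pan with its foot at (257,180), the pan's centre at (253,182) and the key at (191,46). Withdrawing upward, then locating the key.

```bash
python3 - <<'E'
from h import *
W=ctrl.snapshot('wrist'); o,v=ray(W,(191,46)); print('key',o+v*(.054-o[2])/v[2]); o,v=ray(W,(257,180)); print('foot',o+v*(.074-o[2])/v[2]); o,v=ray(W,(253,182)); print('pan',o+v*(.066-o[2])/v[2])
E
python3 -m handwheel '[{"dp":[0,0,-8],"dr":[0,0,0]},{"dp":[0,0,-20],"dr":[0,0,0]},{"dp":[0,0,-25],"dr":[0,0,0]},{"dp":[0,0,-25],"dr":[0,0,0]},{"dp":[0,0,-8],"dr":[0,0,0]},{"dp":[0,0,0],"dr":[0,0,0]}]'
python3 - <<'E'
from h import *
S=ctrl.snapshot('scene');T=ctrl.snapshot('top')
for p in (S,T): print(best('cyl_mid',p,2),best('pan_top',p,1),best('tare_top',p,1))
totool([.513,.212,.32])
E
```

```text
key [0.5117 0.2151 0.054 ]
foot [0.6175 0.2792 0.074 ]
pan [0.6214 0.2761 0.066 ]
time_s: 20.43
eef_pos: [0.6314, 0.2772, 0.3222]
ee_rot: [0.125, -3.109, -0.001]
contact_force: [-0.7, 0.2, 0.6]
grip_width: 0.721
grasp_force: 0.0
[(0.81, array([0.6163, 0.2753, 0.1631])), (0.68, array([ 0.2875, -0.4213,  0.0223]))] [(0.67, array([0.6279, 0.2748, 0.0632]))] [(0.58, array([0.5122, 0.214 , 0.0527]))]
[(0.96, array([ 0.2847, -0.4187,  0.0257])), (0.8, array([0.6186, 0.2766, 0.1596]))] [(0.81, array([0.6296, 0.2743, 0.0657]))] [(0.57, array([0.5129, 0.2109, 0.0553]))]
tcp [0.63   0.2767 0.3167] toolmove mm [121.8736 -55.13     1.5683] t 20.8333
```

```bash
python3 -m handwheel '[{"dp":[20,-9,0],"dr":[0,0,0]},{"dp":[34,-15,0],"dr":[0,0,0]},{"dp":[34,-15,0],"dr":[0,0,0]},{"dp":[24,-11,0],"dr":[0,0,0]},{"dp":[10,-5,0],"dr":[0,0,0]},{"dp":[0,0,0],"dr":[0,-6,0]},{"dp":[0,0,0],"dr":[0,-6,0]},{"dp":[0,0,0],"dr":[0,0,0]}]' 0
python3 - <<'E'
from h import *
totool([.5125,.2125,.095]);print(ctrl.state()['grip_width'])
E
```

```text
time_s: 21.5
eef_pos: [0.508, 0.2106, 0.32]
ee_rot: [-0.121, 2.971, 0.007]
contact_force: [-1.7, -1.0, -0.4]
grip_width: -0.001
grasp_force: 0.0
tcp [0.508  0.2106 0.32  ] toolmove mm [ 33.121    1.9904 222.5833] t 21.5
-0.001486005988522196
```

```bash
python3 -m handwheel '[{"dp":[3,0.3,18],"dr":[0,0,0]},{"dp":[6,0.3,36],"dr":[0,0,0]},{"dp":[6,0.3,36],"dr":[0,0,0]},{"dp":[6,0.3,36],"dr":[0,0,0]},{"dp":[6,0.3,36],"dr":[0,0,0]},{"dp":[6,0.3,36],"dr":[0,0,0]},{"dp":[4,0.2,24],"dr":[0,0,0]},{"dp":[0,0,0],"dr":[0,0,0]}]'
python3 - <<'E'
from h import *
s=ctrl.state();M=R.from_rotvec(s['ee_rot']).as_matrix();print('tip',s['eef_pos']+.025*M[:,2],s['contact_force'])
W=ctrl.snapshot('wrist'); print(best('tare_top',W))
E
```

```text
time_s: 22.17
eef_pos: [0.5112, 0.2128, 0.0911]
ee_rot: [-0.12, 2.98, 0.003]
contact_force: [-0.9, -0.5, -0.2]
grip_width: -0.001
grasp_force: 0.0
tip [0.5152 0.213  0.0664] [-0.917  -0.4654 -0.199 ]
[(0.69, array([0.5097, 0.2119, 0.0476]))]
```

```bash
python3 -m handwheel '[{"dp":[2,0,5],"dr":[0,0,0]},{"dp":[0,0,4],"dr":[0,0,0]},{"dp":[0,0,0],"dr":[0,0,0]}]'|sed -n 2,4p
python3 -m handwheel '[{"dp":[0,0,2],"dr":[0,0,0]},{"dp":[0,0,0],"dr":[0,0,0]}]'|sed -n 2,4p
python3 -m handwheel '[{"dp":[0,0,2],"dr":[0,0,0]},{"dp":[0,0,0],"dr":[0,0,0]}]'|sed -n 2,4p
```

```text
eef_pos: [0.5152, 0.2147, 0.0892]
ee_rot: [-0.119, 2.965, 0.011]
contact_force: [-0.7, -0.1, -0.6]
eef_pos: [0.515, 0.2145, 0.0869]
ee_rot: [-0.119, 2.966, 0.011]
contact_force: [0.2, -0.2, 0.0]
eef_pos: [0.5149, 0.2143, 0.0843]
ee_rot: [-0.119, 2.967, 0.01]
contact_force: [0.0, 0.5, -0.2]
```

```bash
python3 -m handwheel '[{"dp":[5,0,2],"dr":[0,0,0]},{"dp":[0,0,0],"dr":[0,0,0]}]'|sed -n 2,4p
python3 -m handwheel '[{"dp":[0,0,2],"dr":[0,0,0]},{"dp":[0,0,0],"dr":[0,0,0]}]'|sed -n 2,4p
python3 -m handwheel '[{"dp":[0,0,2],"dr":[0,0,0]},{"dp":[0,0,0],"dr":[0,0,0]}]'|sed -n 2,4p
python3 -m handwheel '[{"dp":[0,0,2],"dr":[0,0,0]},{"dp":[0,0,0],"dr":[0,0,0]}]'|sed -n 2,4p
```

```text
eef_pos: [0.5091, 0.2136, 0.0807]
ee_rot: [-0.12, 2.969, 0.009]
contact_force: [-0.5, 0.4, -0.3]
eef_pos: [0.5104, 0.2139, 0.079]
ee_rot: [-0.119, 2.968, 0.009]
contact_force: [0.1, 0.5, -0.1]
eef_pos: [0.5113, 0.2141, 0.0774]
ee_rot: [-0.119, 2.967, 0.01]
contact_force: [-0.5, 0.2, 1.6]
eef_pos: [0.5117, 0.2141, 0.0755]
ee_rot: [-0.119, 2.967, 0.01]
contact_force: [-0.4, -0.7, 2.9]
```

Spring contact at TCP z ≈ 0.078. Pressing on.

```bash
python3 -m handwheel '[{"dp":[0,0,1.5],"dr":[0,0,0]},{"dp":[0,0,0],"dr":[0,0,0]}]'|sed -n 2,4p
python3 -m handwheel '[{"dp":[0,0,1.5],"dr":[0,0,0]},{"dp":[0,0,0],"dr":[0,0,0]},{"dp":[0,0,0],"dr":[0,0,0]}]'|sed -n 2,4p
python3 -m handwheel '[{"dp":[0,0,1],"dr":[0,0,0]},{"dp":[0,0,0],"dr":[0,0,0]},{"dp":[0,0,0],"dr":[0,0,0]}]'|sed -n 2,4p
```

```text
eef_pos: [0.5121, 0.2141, 0.0742]
ee_rot: [-0.119, 2.966, 0.01]
contact_force: [-0.8, -0.3, 3.3]
eef_pos: [0.5124, 0.2141, 0.0729]
ee_rot: [-0.119, 2.966, 0.01]
contact_force: [0.6, -1.9, 4.7]
eef_pos: [0.5125, 0.2141, 0.0723]
ee_rot: [-0.119, 2.966, 0.01]
contact_force: [-1.7, -1.8, 7.9]
```

The key is at its stop (7.9 N). Backing off and checking the scene.

```bash
python3 -m handwheel '[{"dp":[0,0,-10],"dr":[0,0,0]},{"dp":[0,0,-30],"dr":[0,0,0]},{"dp":[0,0,-40],"dr":[0,0,0]},{"dp":[0,0,-40],"dr":[0,0,0]},{"dp":[0,0,-40],"dr":[0,0,0]},{"dp":[0,0,-30],"dr":[0,0,0]},{"dp":[0,0,0],"dr":[0,0,0]},{"dp":[0,0,0],"dr":[0,0,0]}]'
python3 - <<'E'
from h import *
S=ctrl.snapshot('scene');T=ctrl.snapshot('top')
for p in (S,T):
  for q in ['cyl_mid','bottle_mid','pan_top','small_cyl_mid']: print(q,best(q,p))
cv2.imwrite('pics/s8.png',S['img'])
E
```

```text
time_s: 24.85
eef_pos: [0.48, 0.2121, 0.2609]
ee_rot: [-0.119, 2.964, 0.013]
contact_force: [0.3, -0.0, -1.0]
grip_width: 0.002
grasp_force: 0.0
cyl_mid [(0.67, array([ 0.5384, -0.1659,  0.0457])), (0.59, array([0.6158, 0.2773, 0.1627])), (0.55, array([ 0.2857, -0.4207,  0.0222]))]
bottle_mid [(0.63, array([ 0.4854, -0.0109,  0.0606]))]
pan_top [(0.92, array([0.6286, 0.2777, 0.0648]))]
small_cyl_mid [(0.94, array([ 0.498 , -0.3839,  0.0727]))]
cyl_mid [(0.89, array([0.6177, 0.2778, 0.1598])), (0.84, array([ 0.2874, -0.4173,  0.0268]))]
bottle_mid [(0.82, array([ 0.4848, -0.0075,  0.0605])), (0.47, array([ 0.6798, -0.3464,  0.0174]))]
pan_top [(0.58, array([0.6291, 0.2749, 0.0661]))]
small_cyl_mid [(0.72, array([ 0.5022, -0.3763,  0.0717]))]
```

View pics/s8.png

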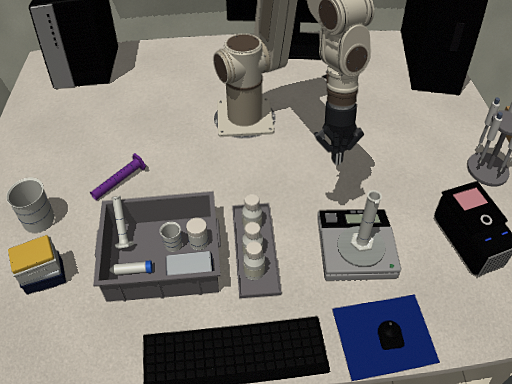

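The cylinder stands on the pan, with its foot at (363,243). The three bottles are in the tray at (250,205–275), the tub contents are in place and the arm is clear. Handing in.

```bash
python3 -c "
from station import ctrl
print(ctrl.job_done())"
```

```text
the job is handed in; nothing more can be done
None
```

I handed the job in at about 25 s on the robot clock, well under the 72 s limit; the hand-in call returned no verdict. The bottle stands in the spill tray with the other two, the large cylinder stands upright about 11 mm from the pan centre, and I pressed the tare key to its stop and released it.

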